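# Ready the basket and hold the ultrasonic cleaner's lid open

### The arm

A 6-joint arm with a two-finger parallel gripper is mounted at the origin on the work surface. World frame = base frame: x ahead of the robot, y to its left, z up, the work surface at z = 0. Lengths are in mm, angles in rad, forces in N, time in s.
With the tool pointing down it reaches from about 275 to 725 mm from the base axis. Payload 15.9 kg.
Tool frame: the origin (TCP) lies at the very end of the fingers, on their centre line; the grasp point (between the pads) lies 19 mm behind it; z points along the fingers, y is the line along which they close (so a half turn about z gives the same grasp; the last joint's range is limited). The gripper opens to 85 mm and grips with 20 to 120 N. Pads are 22 mm wide; open, the fingers measure 114 mm over their backs; the gripper's body (76 mm by 85 mm) begins 54 mm behind the grasp point. The pads swing forward as they close: fully open they stand 13 mm farther back than shut.
Start: joints at [-1.106, 0.213, -0.034, 1.323, 0, 1.571], TCP at [224.114, -446.943, 205.506] pointing down, gripper open.
Joint ranges: [-2.98, 2.98], [-0.74, 1.72], [-1.14, 1.35], [-2.1, 2.04], [-1.57, 1.44], [-3.14, 3.14]. Speed limits (rad/s): [1.89, 1.89, 2.39, 2.57, 3.14, 3.14].

### API

Orientations are given as a rotation vector (axis times angle).
In Python, from rig import manip gives the robot as it stands.
- The arm moves only by the shell command python3 inch.py 'ROWS' [OPENING] [FORCE]. ROWS is a JSON list of rows, 1 to 5 of them, each written [[dx, dy, dz], [rx, ry, rz]]: dx, dy, dz in units of 25 mm, then a rotation vector rx, ry, rz in units of 0.25 rad; each row is the pose to reach, as a shift and turn from the pose commanded when the command began, along the tool's axes at that moment; what a row does not reach only later rows make up. A row lasts 1/8 s, in which the tool goes at most 62.5 mm and 0.188 rad, less where a joint would pass 70% of its speed; a pose out of reach is approached as far as the arm can. OPENING is the opening from 0.0 (shut) to 1.0 (fully open), set as the command begins (- or left out keeps the last). The fingers move at their own pace and stop on an object; FORCE is the grip in N (left out, the last holds). Time passes only in rows, so rows that do not move let the fingers close. It prints the time, the measured TCP pose, the force, the opening and the grip force at its end. Input that does not fit is refused with a message, and nothing moves.
- manip.read_state(): the state, without advancing time (a new reading comes with each control period).
- manip.grab_frame(name): name is "scene" or "top" or "wrist"; returns the picture (420x560x3 uint8, red, green, blue); there is no depth.
- manip.camera_info(name): a dict with "intrinsics" (3x3 intrinsics, pixels), "R" (3x3) and "t" (3): a world point X has camera coordinates R X + t; the wrist camera has in their place "hand_eye" (4x4, takes a point from camera to tool coordinates, whose origin is the TCP and whose axes are the flange's). Camera axes: x right, y down, z forward; pixel columns grow to the right and rows downward; lengths in mm; the calibration is good to about 2 mm. A picture is of the moment at which its call begins: read the wrist's pose just before it. camera_info takes no time and is no camera call.
- manip.job_done(): hands the job in; it is judged then, once.
The state is a dict: "t": time; "q": joint angles; "qvel": joint speeds; "tau": joint torques, N m; "position": TCP position; "tool_rot": TCP orientation; "ft_force": force on the tool from outside, world axes, zero at the start; "moment": the same for the moment, N m; "gripper_width": opening from 0.0 (shut) to 1.0 (fully open); "gripper_force": force on a finger pad.
Only numpy, scipy, OpenCV 4.12 (cv2) and the standard library are available. Lean on these libraries where they do the work, as an engineer would, in place of code of your own. Each camera call takes 0.05 s, during which the arm holds its last target. There are 200 camera calls.

### The job

I am about to load the ultrasonic cleaner and need both hands free. Lift the wire basket up and off its peg and set it down gently, standing upright in the grey drip tray, then let go of it, raise the cleaner's lid to about 60 degrees from closed and hold it there: it falls shut when released, so finish while still holding it open. Leave everything else on the bench where it is.

Things in the scene. Friction and masses are not known exactly. Their poses are not given: they have to be found in the camera images.
- cleaner: Bench ultrasonic cleaner, fixed: steel housing 175 deep (its x) x 260 wide (its y) x 125 mm high, an open tank inside, black control panel on its front. Origin at the centre of the underside on the bench; its front faces its own -x, z up; it may be turned. The lid lies on top, hinged along the rear (+x) top edge.
- cleaner_lid (a joint): Angle of the cleaner's lid in rad: 0 = closed (flat on the housing), growing as the front edge rises; stopped at 1.40. 60 degrees = 1.047. The lid is a steel plate 174 x 260 x 8 mm, about 0.4 kg (0.3 to 0.55), on a free hinge with no stay: let go anywhere, it falls shut. It starts closed.
- lid_hinge (a point): Point on the lid's hinge axis, middle of its width: 87.5 mm behind (+x of) the cleaner's centre and 130 mm above the bench. The axis runs along the cleaner's y. The point's axes turn with the lid; closed, they match the cleaner's.
- lid_bar (a point): Middle of the lid's handle: a round bar 10 mm thick, 120 mm long, parallel to the hinge, 215 mm from its axis, in the lid's plane, on a rod at each end. A 36 mm gap between bar and lid edge is open above and below. Closed, the bar is 130 mm above the bench, 127 mm ahead (-x) of the cleaner's centre, nothing within 70 mm below it. The bar can turn between the finger pads as the lid swings.
- rack: Wooden peg rack, fixed: foot 100 x 260 x 22 mm, rail along its y with top 260 mm above the bench, two 8 mm steel pegs standing out level along the rack's -x (roughly world +y) at its y = +70 and -70 mm, axis 235 mm above the bench. Pegs end 115 mm from the origin, ends turned up 17 mm above the axis. Origin under the centre. The basket hangs on one peg, the copper jig on the other.
- basket: Steel wire basket 70 (x) x 120 (y) x 45 mm high, 0.10 to 0.20 kg, origin under its centre (105 mm above the bench at the start), x along the peg like the rack's. A fixed bail of 8 mm rod in its y-z plane hangs on the peg, 85 mm out from the rack's origin; its top bar's axis is 130 mm above the underside. The peg runs through the bail: lift 20 to 60 mm, then draw off along the rack's -x.
- basket_bar_a (a point): Point on the bail's top bar (round, 8 mm, along the basket's y) on the +y side, 37 mm from the middle, 130 mm above the underside. The bar is straight for 45 mm here; the middle 24 mm bend up 10 mm to sit on the peg. The bail's uprights are at y = +62 and -62 mm. 60 mm free in front and behind.
- basket_bar_b (a point): The same on the basket's -y side.
- tray: Grey plastic drip tray, fixed: 170 (x) x 140 (y) x 20 mm high, walls and floor 4 mm thick, open on top. Origin at the centre of the underside on the bench, so its inner floor is at 4 mm.
- jig: Copper plating jig (bystander): flat rod frame 150 mm long, 62 mm wide, hanging on the other peg. Its origin is at the frame's lower end, 105 mm above the bench.
- beaker: Bystander: glass beaker 68 mm across, 92 mm high, origin under its centre.
- bottle: Bystander: amber bottle 66 mm across, 170 mm high, origin under its centre.
- jar: Bystander: small jar 56 mm across, 65 mm high, origin under its centre.
- meter: Bystander: hand multimeter lying flat, 80 x 155 x 45 mm, origin under its centre.
- driver: Bystander: screwdriver lying on the bench, about 200 mm long.

How it is judged:
By the outcome, as a careful person would: the job done as asked, in the order asked, and still so for the second after the job is handed in, while the arm keeps its last pose, push and grip.
It also fails if it takes over 51 s, if anything falls off the work surface, if the arm or the gripper's body presses on something with over 40 N, if the wrist force passes 120 N, or if a joint passes its speed limit or range.

## Working session

There is one attempt and no reset: what is moved stays moved. The work goes in short steps, Python scripts to look and compute and a shell command to move; the robot and the scene stay as the last step left them, time stands still between calls to the robot, and variables do not carry over. Pictures are saved under pics/ and viewed, at most 10 in all, crops included, and the job is handed in when it is done.

```bash
ls; mkdir -p pics; python3 - <<'E'
from rig import manip
import cv2,numpy as np
s=manip.read_state();print(s)
for n in("scene","top"):
    im=manip.grab_frame(n);cv2.imwrite(f"pics/{n}0.png",im[:,:,::-1])
    c=manip.camera_info(n);print(n,c)
print(manip.camera_info("wrist"))
E
```

```text
inch.py
pics
rig.py
{'t': 0.0, 'q': array([-1.10598089e+00,  2.13350087e-01, -3.50725686e-02,  1.32351851e+00,
        2.68006605e-05,  1.57082547e+00]), 'qvel': array([ 0.00084918, -0.00058826,  0.00075815,  0.00069696, -0.00117187,
        0.00034538]), 'tau': array([ 2.21281643e-04, -6.86167145e+01,  4.87115049e+01,  1.79210101e-02,
       -6.76876334e-05,  5.36698417e-05]), 'position': array([ 223.96406919, -446.60302046,  205.01387769]), 'tool_rot': array([-3.05605031e+00, -7.23272727e-01,  3.73114266e-04]), 'ft_force': array([ 0.48985082,  0.92534838, -0.19623035]), 'moment': array([-0.01494892, -0.00515226, -0.02005657]), 'gripper_force': 0.0, 'gripper_width': 1.0000868057217485}
scene {'intrinsics': array([[446.91116012,   0.        , 282.76638302],
       [  0.        , 446.91116012, 207.45975996],
       [  0.        ,   0.        ,   1.        ]]), 'R': array([[-0.52659461,  0.85009762,  0.00566982],
       [ 0.6577707 ,  0.41166432, -0.63076952],
       [-0.53854973, -0.32843039, -0.77594952]]), 't': array([ 314.63935988, -249.52681419, 1621.70700757])}
top {'intrinsics':
[... 189 characters left out ...]
0629, -0.02848032],
       [-0.99712744, -0.01110158, -0.0749241 ],
       [ 0.07457094,  0.0293926 , -0.99678245]]), 't': array([ -28.50404275,  557.73646657, 1101.118266  ])}
{'intrinsics': array([[297.55535746,   0.        , 277.28840336],
       [  0.        , 297.55535746, 204.95291722],
       [  0.        ,   0.        ,   1.        ]]), 'hand_eye': array([[-8.37128678e-05, -9.49384567e-01, -3.14116120e-01,
         8.12548334e+01],
       [ 9.99999993e-01, -5.22114512e-05, -1.08699042e-04,
        -5.52109509e-01],
       [ 8.67967342e-05, -3.14116127e-01,  9.49384565e-01,
        -1.67682246e+02],
       [ 0.00000000e+00,  0.00000000e+00,  0.00000000e+00,
         1.00000000e+00]])}
```

View pics/scene0.png

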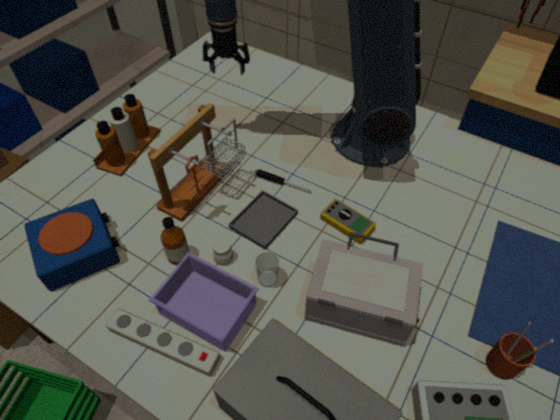

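View pics/top0.png

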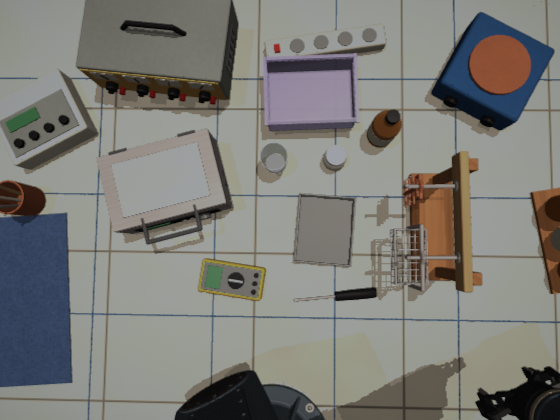

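The scene view shows the rack at about (185,165), with the basket on its near-robot peg at (225,155). The tray is at (264,218) and the cleaner at (365,290), with its bar at (372,242). The top view shows the rack at (455,225), basket at (408,257), tray at (325,230) and cleaner at (165,182), with its bar at (173,230). I'll enlarge these next.

```bash
python3 - <<'E'
import cv2,numpy as np
def crop(n,x,y,w,h,k):
    im=cv2.imread(f"pics/{n}0.png")[y:y+h,x:x+w]
    im=cv2.resize(im,None,fx=k,fy=k,interpolation=cv2.INTER_CUBIC)
    im=cv2.convertScaleAbs(im,alpha=1.4,beta=10)
    for i in range(-(-x//10)*10,x+w,10):
        cv2.line(im,((i-x)*k,0),((i-x)*k,4 if i%50 else 12),(0,0,255),1)
        if i%20==0: cv2.putText(im,str(i),((i-x)*k,22),0,.35,(0,0,255),1)
    for j in range(-(-y//10)*10,y+h,10):
        cv2.line(im,(0,(j-y)*k),(4 if j%50 else 12,(j-y)*k),(0,0,255),1)
        if j%20==0: cv2.putText(im,str(j),(6,(j-y)*k+4),0,.35,(0,0,255),1)
    return im
cv2.imwrite("pics/c1.png",crop("top",285,150,200,150,4))
cv2.imwrite("pics/c2.png",crop("scene",150,100,160,150,4)[:, :])
a=crop("top",90,120,160,130,4);cv2.imwrite("pics/c3.png",a)
E
```

```text
(no output)
```

View pics/c1.png

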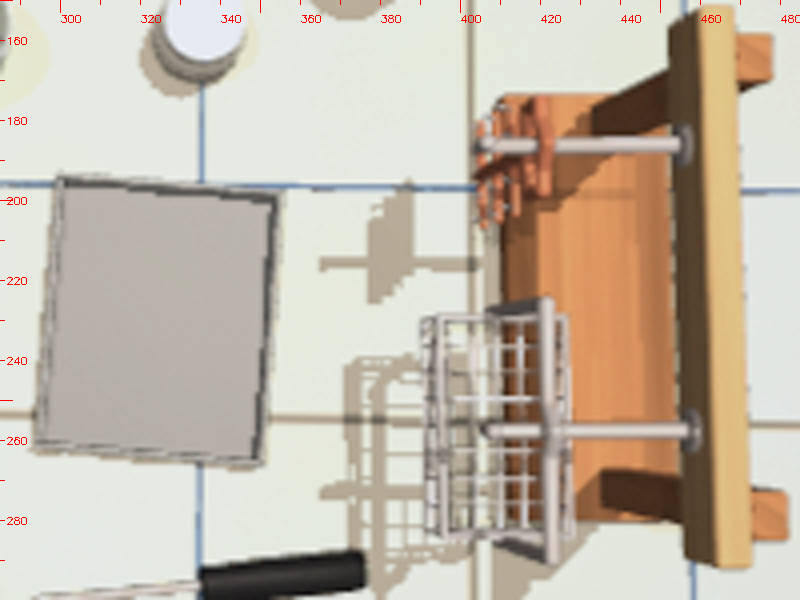

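View pics/c2.png

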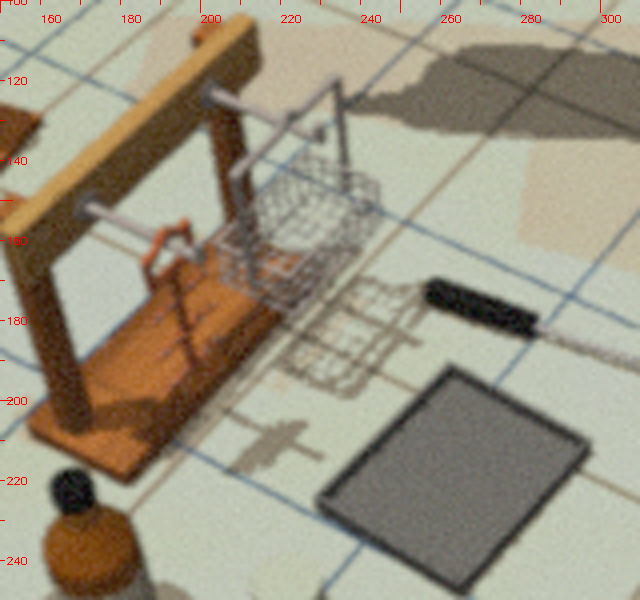

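View pics/c3.png

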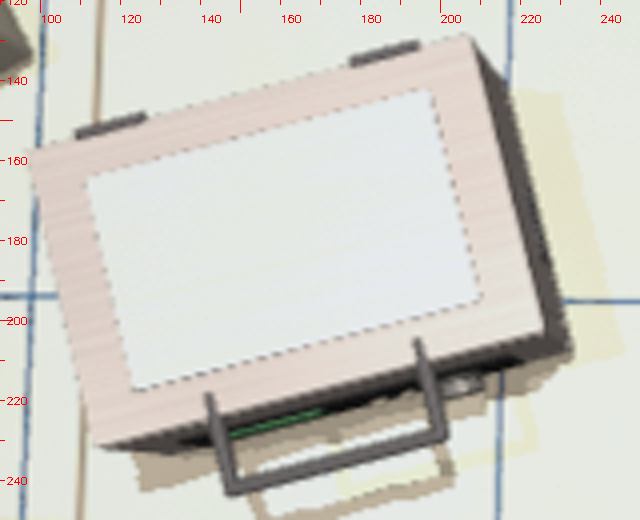

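The crops give these full-image pixels:
- **Bail bar:** ends in top are (421.8,225) and (423.2,290), with the peg at (422.5,257). In scene they are (234.3,120) and (209.3,143.8).
- **Tray corners:** top (300,194.3), (355,199.3), (350,265.8), (294.5,261.8). Scene (262.5,192), (297,211.3), (266.3,248), (230,226.3).
- **Lid bar ends in top:** (148.3,242.5) and (200,228.8).

```bash
cat > h.py <<'E'
import numpy as np,cv2
from scipy.spatial.transform import Rotation as Ro
from rig import manip
def cam(n,st=None):
    c=manip.camera_info(n)
    if n=="wrist":
        T=np.eye(4);T[:3,:3]=Ro.from_rotvec(st["tool_rot"]).as_matrix();T[:3,3]=st["position"]
        M=np.linalg.inv(T@c["hand_eye"]);return c["intrinsics"]@M[:3]
    return c["intrinsics"]@np.c_[c["R"],c["t"]]
def tri(*v):
    A=[]
    for P,(u,w) in v: A+=[u*P[2]-P[0],w*P[2]-P[1]]
    A=np.array(A);return np.linalg.lstsq(A[:,:3],-A[:,3],rcond=None)[0]
def atz(P,p,z):
    A=np.array([p[0]*P[2]-P[0],p[1]*P[2]-P[1]]);b=-A[:,3]-A[:,2]*z
    return np.r_[np.linalg.solve(A[:,:2],b),z]
def proj(P,X):
    q=P@np.r_[X,1];return q[:2]/q[2]
E
python3 - <<'E'
from h import *
np.set_printoptions(precision=1,suppress=True)
T,S=cam("top"),cam("scene")
for n,a,b in [("bailtop/right",(423.2,290),(234.3,120)),("bail other",(421.8,225),(209.3,143.8)),("peg/bump",(422.5,257),(222.5,129.5)),
 ("trayA",(300,194.3),(266.3,248)),("trayB",(355,199.3),(230,226.3)),("trayC",(350,265.8),(262.5,192)),("trayD",(294.5,261.8),(297,211.3)),
 ("barL",(148.3,242.5),(397,244)),("barR",(200,228.8),(351,236))]:
    print(n,tri((T,a),(S,b)))
for n,a,z in [("bail",(423.2,290),235),("bail",(421.8,225),235),("peg end",(407,257.5),250),("peg base",(457,257),235)]: print(n,atz(T,a,z))
for a in[(97.5,157.5),(207.5,129.3),(227,202.5),(115,231.8)]:print("lid",atz(T,a,134))
for a in[(148.3,242.5),(200,228.8)]:print("lbar",atz(T,a,130))
for a in[(300,194.3),(355,199.3),(350,265.8),(294.5,261.8)]:print("tray",atz(T,a,20))
E
cat >> h.py <<'E'
def to(pos,ydir,tilt=0):
    """tool-frame shift/turn from now to TCP pos with tool z down, tool y along +-ydir"""
    s=manip.read_state();R=Ro.from_rotvec(s["tool_rot"]).as_matrix()
    best=None
    for sg in(1,-1):
        y=sg*np.r_[np.array(ydir[:2])/np.hypot(*ydir[:2]),0];z=np.array([0,0,-1.]);x=np.cross(y,z)
        w=Ro.from_matrix(R.T@np.c_[x,y,z]).as_rotvec()
        if best is None or np.linalg.norm(w)<np.linalg.norm(best): best=w
    print("t",s["t"],"pos",s["position"].round(1),"q",s["q"].round(2),"grip",round(s["gripper_width"],3),round(s["gripper_force"],1),"ft",s["ft_force"].round(1))
    print("axes x,y,z:",R.T.round(3).tolist())
    print("shift",(R.T@(np.array(pos)-s["position"])).round(1),"turn",best.round(3))
E
python3 -c "
from h import *
to([419,-301,276],(-.012,1))"
```

```text
t 0.1 pos [ 224.  -446.7  205.1] q [-1.11  0.21 -0.03  1.32  0.    1.57] grip 1.001 0.0 ft [-0.7  0.5  0.3]
axes x,y,z: [[0.894, 0.448, 0.0], [0.448, -0.894, -0.001], [-0.0, 0.001, -1.0]]
shift [239.6 -42.9 -70.9] turn [-0.001  0.     0.453]
```

The manual's scale: shifts go in units of 25 mm and turns go in units of 0.25 rad. Converting my numbers, 180 mm is 7.2, 120 mm is 4.8, 0.34 rad is 1.36.

```bash
python3 inch.py '[[[0,0,-2],[0,0,0]],[[0,0,-4],[0,0,0]],[[2.4,-0.4,-4],[0,0,0.44]],[[4.8,-0.8,-4],[0,0,0.88]],[[7.2,-1.28,-4],[0,0,1.36]]]' 0.6 50; python3 inch.py '[[[2.36,-0.44,0],[0,0,0.452]],[[2.36,-0.44,0],[0,0,0.452]],[[2.36,-0.44,0],[0,0,0.452]],[[2.36,-0.44,0],[0,0,0.452]]]'; python3 - <<'E'
from h import *
to([419,-301,276],(-.012,1))
im=manip.grab_frame("wrist");cv2.imwrite("pics/w1.png",im[:,:,::-1])
E
```

```text
t: 0.72
position: [371.9, -336.4, 305.3]
tool_rot: [-3.136, -0.189, 0.0]
ft_force: [-0.8, -0.4, 0.6]
gripper_width: 0.601
gripper_force: 0.0
t: 1.23
position: [426.9, -320.0, 305.7]
tool_rot: [3.141, 0.017, -0.0]
ft_force: [0.6, -0.7, -0.3]
gripper_width: 0.601
gripper_force: 0.0
t 1.225 pos [ 426.9 -320.   305.7] q [-0.64  0.3   0.33  1.6  -0.    2.49] grip 0.601 0.0 ft [ 0.6 -0.7 -0.3]
axes x,y,z: [[1.0, 0.011, -0.0], [0.011, -1.0, 0.0], [-0.0, -0.0, -1.0]]
shift [ -7.7 -19.   29.7] turn [ 0.     0.    -0.001]
```

View pics/w1.png

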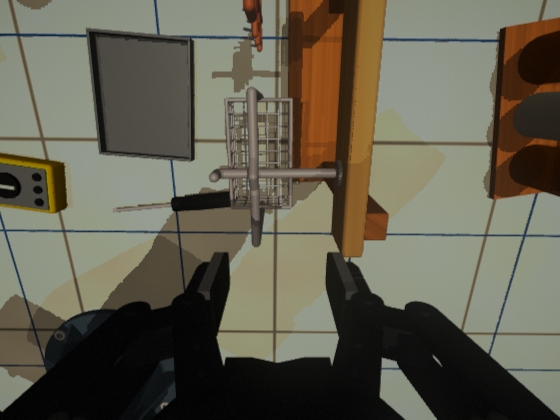

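The wrist view shows the bail bar running from (256,240) to (253,93), crossing the peg at (254,173). The tray is at upper left, with corners (89,30), (193,40), (192,160) and (99,152).

```bash
python3 - <<'E'
from h import *
np.set_printoptions(precision=1,suppress=True)
s=manip.read_state();W=cam("wrist",s);T,S=cam("top"),cam("scene")
for n,w,a,b in [("b end",(256,240),(423.2,290),(234.3,120)),("a end",(253,93),(421.8,225),(209.3,143.8))]:
    print(n,tri((W,w),(T,a)),tri((W,w),(T,a),(S,b)),atz(W,w,235))
for w in[(89,30),(193,40),(192,160),(99,152)]:print("tray",atz(W,w,20))
to([419,-301,216],(-.012,1))
E
```

```text
b end [ 393.  -302.2  231.6] [ 391.7 -301.4  229.5] [ 396.4 -300.9  235. ]
a end [ 518.4 -300.2  236. ] [ 517.2 -298.7  233.8] [ 517.3 -300.1  235. ]
tray [602.8 -64.3  20. ]
tray [ 592.3 -203.2   20. ]
tray [ 428.9 -188.8   20. ]
tray [439.6 -48.8  20. ]
t 1.275 pos [ 426.9 -320.   305.8] q [-0.6  0.3  0.3  1.6 -0.   2.5] grip 0.6 0.0 ft [-0.5 -0.8 -0.1]
axes x,y,z: [[1.0, 0.011, 0.0], [0.011, -1.0, 0.0], [0.0, -0.0, -1.0]]
shift [ -7.7 -19.1  89.8] turn [ 0. -0. -0.]
```

```bash
python3 inch.py '[[[-0.32,-0.76,0],[0,0,0]],[[-0.32,-0.76,1.2],[0,0,0]],[[-0.32,-0.76,2.4],[0,0,0]],[[-0.32,-0.76,3.2],[0,0,0]],[[-0.32,-0.76,3.6],[0,0,0]]]' - && python3 inch.py '[[[0,0,0],[0,0,0]],[[0,0,0],[0,0,0]],[[0,0,0],[0,0,0]],[[0,0,0],[0,0,0]],[[0,0,0],[0,0,0]]]' 0.0 60; python3 inch.py '[[[0,0,0],[0,0,0]],[[0,0,0],[0,0,0]],[[0,0,0],[0,0,0]]]'; python3 -c "
from h import *
to([419,-301,256],(-.012,1))"
```

```text
t: 1.9
position: [418.6, -300.7, 214.9]
tool_rot: [-3.141, -0.017, 0.001]
ft_force: [0.4, 0.1, -0.9]
gripper_width: 0.598
gripper_force: 0.0
t: 2.52
position: [419.7, -300.5, 215.7]
tool_rot: [3.141, 0.019, 0.0]
ft_force: [0.2, -0.2, 0.0]
gripper_width: -0.002
gripper_force: 0.0
t: 2.9
position: [419.6, -300.5, 215.5]
tool_rot: [-3.142, -0.019, 0.0]
ft_force: [-0.3, -0.1, -0.1]
gripper_width: -0.003
gripper_force: 0.0
t 2.9 pos [ 419.6 -300.5  215.5] q [-0.62  0.25  0.03  1.36 -0.    2.51] grip -0.003 0.0 ft [-0.3 -0.1 -0.1]
axes x,y,z: [[1.0, 0.012, -0.0], [0.012, -1.0, -0.0], [-0.0, 0.0, -1.0]]
shift [ -0.6   0.5 -40.5] turn [-0.  0. -0.]
```

The gripper shut on nothing, so I'll look.

```bash
python3 - <<'E'
from h import *
w=manip.grab_frame("wrist");s=manip.grab_frame("scene");t=manip.grab_frame("top")
for n,i in(("w2",w),("s2",s),("t2",t)):cv2.imwrite(f"pics/{n}.png",i[:,:,::-1])
f=lambda im,x,y,ww,h,k:cv2.convertScaleAbs(cv2.resize(im[y:y+h,x:x+ww,::-1],(ww*k,h*k),interpolation=cv2.INTER_CUBIC),alpha=1.5,beta=15)
a=f(w,180,90,200,150,2);b=f(s,170,60,100,100,4);c=f(t,380,210,100,100,4)
o=np.zeros((600,800,3),np.uint8)
o[:300,:400]=a;o[:400,400:]=b;o[400:,400:]=f(t,370,220,100,50,4);o[300:600,:400]=f(t,370,220,100,75,4)
cv2.imwrite("pics/m2.png",o)
E
```

```text
(no output)
```

View pics/m2.png

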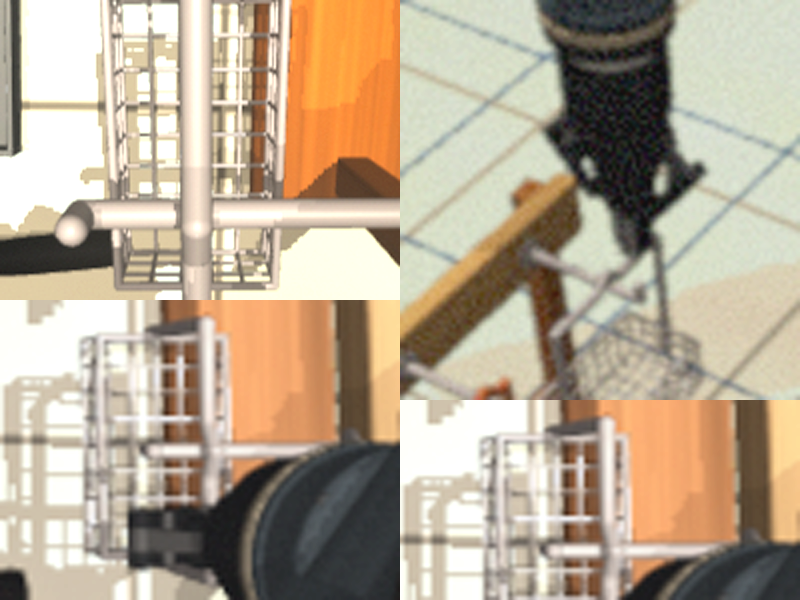

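```bash
python3 - <<'E'
from h import *
np.set_printoptions(precision=1,suppress=True)
s=manip.read_state();W=cam("wrist",s);T,S=cam("top"),cam("scene")
for n,X in[("tcp",s["position"]),("bar b",(419,-301,235)),("bend",(394,-302,235)),("aend",(518,-301,235))]:
    print(n,"W",proj(W,X),"S",proj(S,X),"T",proj(T,X))
w=cv2.imread("pics/w2.png");v=cv2.imread("pics/s2.png")
# strips: wrist column range and scene crop, one picture
o=np.zeros((600,800,3),np.uint8)
o[:600,:400]=cv2.convertScaleAbs(cv2.resize(w[160:360,210:343],(400,600),interpolation=cv2.INTER_CUBIC),alpha=2,beta=25)
o[:600,400:]=cv2.convertScaleAbs(cv2.resize(v[92:152,202:242],(400,600),interpolation=cv2.INTER_CUBIC),alpha=2,beta=25)
cv2.imwrite("pics/m3.png",o)
E
```

```text
tcp W [278.5 243.9] S [228.7 128.9] T [419.6 275.4]
bar b W [279.5 260.3] S [228.1 123.7] T [422.6 276.3]
bend W [280.6 298.3] S [232.8 118.9] T [423.2 289.3]
aend W [282.5  66.2] S [207.3 143.2] T [422.1 225.5]
```

View pics/m3.png

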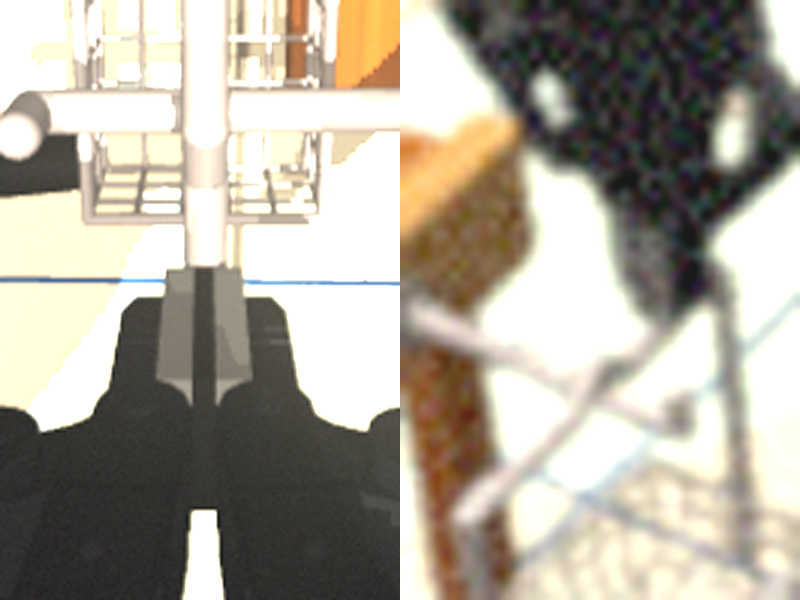

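The enlargement shows the shut fingertips ending right at the bar: scene (228.5,123.5), against (228.7,128.9) predicted for the TCP. So the fingers sit about 20 mm higher than the reported TCP implies. I'll open, go 20 mm lower and regrip.

Converted, 20 mm is 0.8, 14 mm is 0.56.

```bash
python3 inch.py '[[[0,0,0],[0,0,0]],[[0,0,0],[0,0,0]],[[0,0,0],[0,0,0]]]' 0.6; python3 inch.py '[[[0,0,0.32],[0,0,0]],[[0,0,0.56],[0,0,0]],[[0,0,0.8],[0,0,0]],[[0,0,0.8],[0,0,0]]]'; python3 inch.py '[[[0,0,0],[0,0,0]],[[0,0,0],[0,0,0]],[[0,0,0],[0,0,0]],[[0,0,0],[0,0,0]],[[0,0,0],[0,0,0]]]' 0.0 60;python3 inch.py '[[[0,0,0],[0,0,0]],[[0,0,0],[0,0,0]]]'
```

```text
t: 3.42
position: [419.6, -300.5, 215.5]
tool_rot: [-3.142, -0.019, -0.0]
ft_force: [0.9, 0.1, 0.6]
gripper_width: 0.597
gripper_force: 0.0
t: 3.92
position: [419.4, -300.3, 194.9]
tool_rot: [-3.141, -0.018, 0.001]
ft_force: [-0.8, -0.7, -0.5]
gripper_width: 0.603
gripper_force: 0.0
t: 4.55
position: [419.7, -300.6, 195.6]
tool_rot: [3.141, 0.018, 0.0]
ft_force: [-0.3, -0.3, 2.2]
gripper_width: 0.062
gripper_force: 58.6
t: 4.8
position: [419.7, -300.5, 195.6]
tool_rot: [3.141, 0.018, 0.0]
ft_force: [0.0, -0.9, 2.2]
gripper_width: 0.065
gripper_force: 58.6
```

Gripped: width 0.065, 58.6 N. Now I lift 40 mm and check.

Converted, -40 mm is -1.6, -5 mm is -0.2.

```bash
python3 inch.py '[[[0,0,-0.2],[0,0,0]],[[0,0,-0.6],[0,0,0]],[[0,0,-1.12],[0,0,0]],[[0,0,-1.6],[0,0,0]],[[0,0,-1.6],[0,0,0]]]'; python3 - <<'E'
from h import *
to([419,-200,236],(-.012,1))
w=manip.grab_frame("wrist");s=manip.grab_frame("scene")
o=np.zeros((600,800,3),np.uint8)
f=lambda i:cv2.convertScaleAbs(cv2.resize(i[:,:,::-1],(400,600),interpolation=cv2.INTER_CUBIC),alpha=1.7,beta=20)
o[:,:400]=f(w[120:320,210:343]);o[:,400:]=f(s[90:180,190:250])
cv2.imwrite("pics/m4.png",o)
E
```

```text
t: 5.42
position: [420.1, -300.8, 236.6]
tool_rot: [3.14, 0.019, 0.002]
ft_force: [0.2, -0.1, -1.9]
gripper_width: 0.067
gripper_force: 58.5
t 5.425 pos [ 420.1 -300.8  236.6] q [-0.62  0.24  0.08  1.41 -0.    2.51] grip 0.067 58.5 ft [ 0.2 -0.1 -1.9]
axes x,y,z: [[1.0, 0.012, 0.001], [0.012, -1.0, 0.001], [0.001, -0.001, -1.0]]
shift [ 1.000e-01 -1.008e+02  5.000e-01] turn [ 0.001 -0.001 -0.   ]
```

View pics/m4.png

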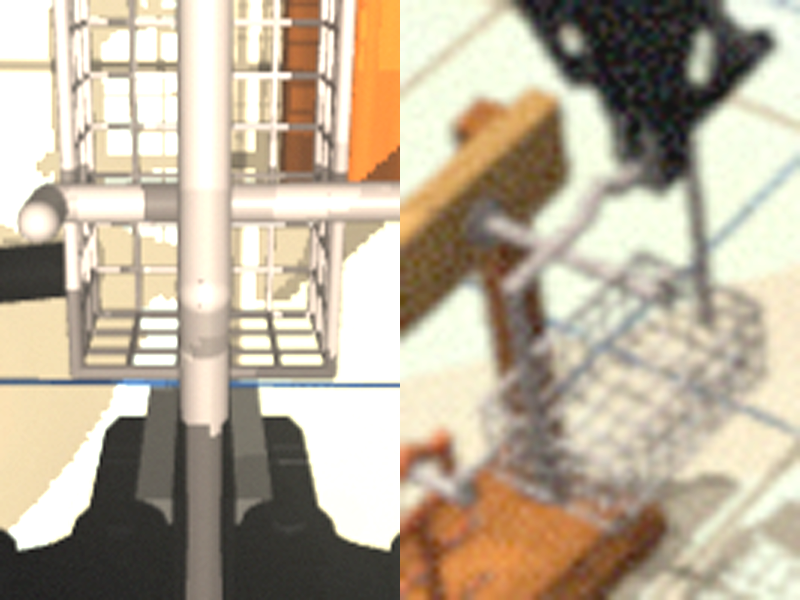

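Basket is lifted and level, with the bail clear of the peg's upturned end and the pads around the bar. Next I draw it off and carry it over the tray.

```bash
python3 inch.py '[[[0,-0.4,0],[0,0,0]],[[0,-1.2,0],[0,0,0]],[[0,-2.2,0],[0,0,0]],[[0,-3.2,0],[0,0,0]],[[0,-4.04,0],[0,0,0]]]'; python3 inch.py '[[[0.48,-0.64,0],[0,0,0.08]],[[1.08,-1.4,0],[0,0,0.16]],[[1.72,-2.2,0],[0,0,0.24]],[[2.32,-3.04,0],[0,0,0.32]],[[2.32,-3.04,0],[0,0,0.32]]]'; python3 inch.py '[[[0,0,0.6],[0,0,0]],[[0,0,1.6],[0,0,0]],[[0,0,2.6],[0,0,0]],[[0,0,3.6],[0,0,0]],[[0,0,4.4],[0,0,0]]]'; python3 inch.py '[[[0,0,0],[0,0,0]],[[0,0,0],[0,0,0]]]'; python3 - <<'E'
from h import *
to([478,-123,94.6],(.07,1))
for n in("top","scene"):cv2.imwrite(f"pics/{n}5.png",manip.grab_frame(n)[:,:,::-1])
E
```

```text
t: 6.15
position: [418.0, -197.4, 235.5]
tool_rot: [-3.141, -0.02, 0.0]
ft_force: [-0.3, -0.2, -0.4]
gripper_width: 0.066
gripper_force: 58.6
t: 6.78
position: [475.7, -120.6, 235.3]
tool_rot: [-3.139, 0.103, 0.0]
ft_force: [-1.4, -0.5, -2.2]
gripper_width: 0.062
gripper_force: 58.6
t: 7.4
position: [474.1, -123.0, 123.6]
tool_rot: [-3.139, 0.108, 0.002]
ft_force: [0.6, -0.2, -0.8]
gripper_width: 0.069
gripper_force: 58.6
t: 7.65
position: [475.4, -123.0, 126.0]
tool_rot: [3.14, -0.108, 0.001]
ft_force: [0.4, -0.2, -1.7]
gripper_width: 0.067
gripper_force: 58.6
t 7.65 pos [ 475.4 -123.   126. ] q [-0.25  0.22 -0.22  1.12 -0.    2.96] grip 0.067 58.6 ft [ 0.4 -0.2 -1.7]
axes x,y,z: [[0.998, -0.069, 0.0], [-0.069, -0.998, 0.0], [0.0, -0.0, -1.0]]
shift [ 2.6 -0.2 31.4] turn [ 0.    -0.     0.001]
```

```bash
python3 inch.py '[[[0.1,0,0.4],[0,0,0]],[[0.1,0,0.72],[0,0,0]],[[0.1,0,0.96],[0,0,0]],[[0.1,0,1.12],[0,0,0]],[[0.1,0,1.12],[0,0,0]]]'; python3 inch.py '[[[0,0,0.04],[0,0,0]],[[0,0,0.04],[0,0,0]]]'; python3 inch.py '[[[0,0,0.04],[0,0,0]],[[0,0,0.04],[0,0,0]]]';python3 inch.py '[[[0,0,0.04],[0,0,0]],[[0,0,0.04],[0,0,0]],[[0,0,0.04],[0,0,0]]]'
```

```text
t: 8.38
position: [477.8, -122.9, 97.2]
tool_rot: [-3.14, 0.107, 0.001]
ft_force: [-0.1, -0.1, -1.1]
gripper_width: 0.066
gripper_force: 58.6
t: 8.62
position: [478.1, -123.0, 96.6]
tool_rot: [3.14, -0.107, 0.0]
ft_force: [-0.7, -0.6, -1.2]
gripper_width: 0.062
gripper_force: 58.6
t: 8.88
position: [478.0, -123.0, 95.5]
tool_rot: [-3.14, 0.107, -0.0]
ft_force: [-0.6, -0.2, -1.6]
gripper_width: 0.062
gripper_force: 58.7
t: 9.25
position: [478.1, -122.7, 95.0]
tool_rot: [-3.139, 0.107, -0.001]
ft_force: [-5.3, 3.4, 10.1]
gripper_width: 0.066
gripper_force: 59.9
```

The basket touches the tray floor at TCP z 95, as computed. I'll ease off, release and rise, then check.

Converted, -0.7 mm is -0.028.

```bash
python3 inch.py '[[[0,0,-0.028],[0,0,0]],[[0,0,-0.028],[0,0,0]]]'; python3 inch.py '[[[0,0,-0.012],[0,0,0]],[[0,0,-0.012],[0,0,0]],[[0,0,-0.012],[0,0,0]],[[0,0,-0.012],[0,0,0]],[[0,0,-0.012],[0,0,0]]]' 0.45;  python3 inch.py '[[[0,0,-0.4],[0,0,0]],[[0,0,-1.2],[0,0,0]],[[0,0,-2.4],[0,0,0]],[[0,0,-4.4],[0,0,0]],[[0,0,-6.6],[0,0,0]]]'; python3 inch.py '[[[0,0,-0.8],[0,0,0]],[[0,0,-0.8],[0,0,0]],[[0,0,-0.8],[0,0,0]]]'; python3 - <<'E'
from h import *
to([500,100,280],(1,.28))
I={n:manip.grab_frame(n)[:,:,::-1] for n in("top","scene","wrist")}
for n in I: cv2.imwrite(f"pics/{n}6.png",I[n])
o=np.zeros((600,800,3),np.uint8)
f=lambda i,w,h:cv2.convertScaleAbs(cv2.resize(i,(w,h),interpolation=cv2.INTER_CUBIC),alpha=1.4,beta=15)
o[:300,:400]=f(I["wrist"],400,300);o[300:,:400]=f(I["scene"][155:260,210:350],400,300)
o[:300,400:]=f(I["top"][180:285,270:410],400,300);o[300:,400:]=f(I["scene"][220:295,320:420],400,300)
cv2.imwrite("pics/m6.png",o)
E
```

```text
t: 9.5
position: [478.1, -123.0, 95.3]
tool_rot: [3.14, -0.107, 0.0]
ft_force: [-1.7, 1.0, 1.3]
gripper_width: 0.065
gripper_force: 58.9
t: 10.12
position: [478.0, -123.0, 95.5]
tool_rot: [-3.14, 0.107, -0.0]
ft_force: [-0.4, -0.7, 0.6]
gripper_width: 0.448
gripper_force: 0.0
t: 10.75
position: [477.5, -122.9, 262.6]
tool_rot: [-3.14, 0.107, 0.0]
ft_force: [2.5, 0.8, -0.1]
gripper_width: 0.452
gripper_force: 0.0
t: 11.12
position: [477.7, -122.9, 279.8]
tool_rot: [-3.14, 0.107, 0.001]
ft_force: [-0.6, 0.3, 0.6]
gripper_width: 0.446
gripper_force: 0.0
t 11.125 pos [ 477.7 -122.9  279.8] q [-0.25  0.2   0.14  1.51  0.    2.96] grip 0.446 0.0 ft [-0.6  0.3  0.6]
axes x,y,z: [[0.998, -0.068, -0.001], [-0.068, -0.998, -0.0], [-0.001, 0.0, -1.0]]
shift [ 7.000e+00 -2.239e+02 -1.000e-01] turn [0.00e+00 1.00e-03 1.23e+00]
```

View pics/m6.png

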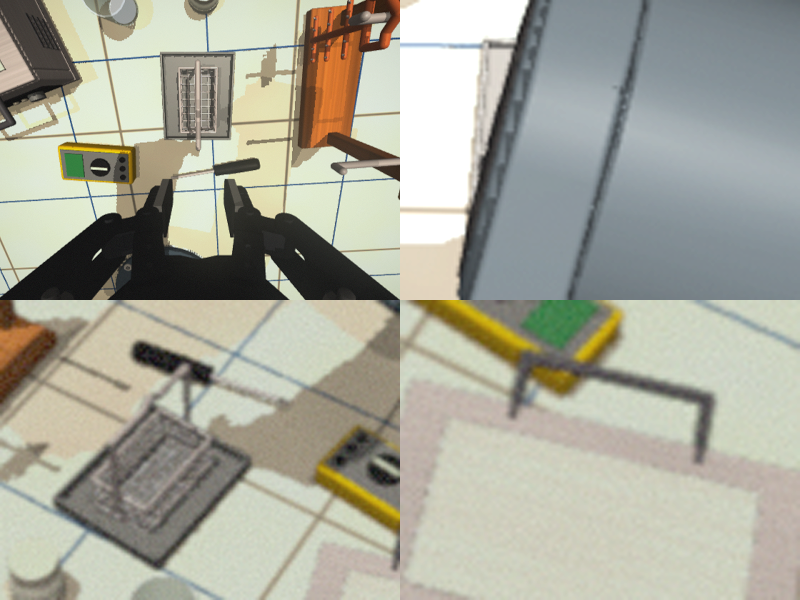

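The basket stands upright inside the tray (wrist view, about (197,95)), and the peg and driver are undisturbed. The scene crop puts the lid bar's ends at (351.3,234.3) and (397,244.3). I'll travel to above the bar, turning by -1.9.

Converted, -170 mm is -6.8, -34 mm is -1.36, -0.9 rad is -3.6.

```bash
python3 inch.py '[[[-0.04,-1.36,0],[0,0,-0.72]],[[-0.08,-2.72,0],[0,0,-1.44]],[[-0.12,-4.08,0],[0,0,-2.16]],[[-0.12,-5.44,0],[0,0,-2.88]],[[-0.16,-6.8,0],[0,0,-3.6]]]' 0.36; python3 - <<'E'
from h import *
np.set_printoptions(precision=1,suppress=True)
T,S=cam("top"),cam("scene")
print(tri((T,(148.3,242.5)),(S,(397,244.3))),tri((T,(200,228.8)),(S,(351.3,234.3))))
to([494,216,200],(1,.277))
E
```

```text
t: 11.9
position: [485.3, 48.0, 279.9]
tool_rot: [-2.87, -1.278, 0.001]
ft_force: [0.2, -1.2, 0.6]
gripper_width: 0.36
gripper_force: 0.0
[477.2 275.8 128.1] [509.8 160.1 126.5]
t 11.9 pos [485.3  48.  279.9] q [ 0.1  0.2  0.1  1.5 -0.   2.4] grip 0.36 0.0 ft [ 0.2 -1.2  0.6]
axes x,y,z: [[0.669, 0.743, -0.001], [0.743, -0.669, -0.001], [-0.001, -0.0, -1.0]]
shift [ 130.8 -105.9   79.9] turn [-0.  0. -1.]
```

```bash
python3 inch.py '[[[1.04,-0.84,0],[0,0,-0.72]],[[2.08,-1.68,0],[0,0,-1.44]],[[3.12,-2.52,0],[0,0,-2.16]],[[4.2,-3.4,0.8],[0,0,-2.88]],[[5.24,-4.24,2],[0,0,-3.6]]]'; python3 inch.py '[[[0,0,0.4],[0,0,-0.4]],[[0,0,0.4],[0,0,-0.4]],[[0,0,0.4],[0,0,-0.4]]]'; python3 - <<'E'
from h import *
to([494,217,88],(1,.277))
s=manip.read_state();W=cam("wrist",s);im=manip.grab_frame("wrist");cv2.imwrite("pics/w7.png",im[:,:,::-1])
a,b=[477.6,274.7,130],[509.8,159.6,130]
print(proj(W,a),proj(W,b))
# dark profile across bar at the points between ends
for f in(.25,.4,.55):
    u,v=proj(W,np.array(a)*(1-f)+np.array(b)*f);g=cv2.GaussianBlur(cv2.cvtColor(im,cv2.COLOR_RGB2GRAY),(3,3),0)[int(v)]
    print(round(u),round(v),g[int(u)-30:int(u)+30:2])
E
```

```text
t: 12.52
position: [495.6, 216.4, 229.8]
tool_rot: [2.028, 2.399, 0.001]
ft_force: [0.4, -0.7, 0.2]
gripper_width: 0.361
gripper_force: 0.0
t: 12.9
position: [495.6, 214.9, 220.9]
tool_rot: [1.917, 2.489, 0.001]
ft_force: [-0.5, -0.3, -0.6]
gripper_width: 0.361
gripper_force: 0.0
t 12.9 pos [495.6 214.9 220.9] q [0.41 0.3  0.11 1.39 0.   1.72] grip 0.361 0.0 ft [-0.5 -0.3 -0.6]
axes x,y,z: [[-0.255, 0.967, 0.0], [0.967, 0.255, 0.0], [0.0, 0.0, -1.0]]
shift [  2.5  -1.1 132.9] turn [ 0.    -0.    -0.012]
[274.19160125 130.08074232] [276.40385275 256.58655796]
275 165 [143 105  87 128 146 146 147 146 134 104  99  96 108 128  46  31  33  32
  31  63 139 146 146 145 146 136 103  98  92  76]
275 185 [116 146 147 147 147 147 147 146 128  99  99 104 137 112  42  44  36  32
  36 109 146 146 146 146 144 110  98  94  78  75]
275 204 [146 147 145 144 143 145 145 144 146 146 145 144 142 118  46  47  53  50
  44  95 146 146 132 100  98  98  99  98  87  75]
```

The image profile puts the bar within 2 mm of the estimate. Descend and grip.

```bash
python3 inch.py '[[[0.08,0.02,1.6],[0,0,-0.048]],[[0.08,0.02,3.2],[0,0,-0.048]],[[0.08,0.02,4.4],[0,0,-0.048]],[[0.08,0.02,5],[0,0,-0.048]],[[0.08,0.02,5.32],[0,0,-0.048]]]'; python3 inch.py '[[[0,0,0],[0,0,0]],[[0,0,0],[0,0,0]],[[0,0,0],[0,0,0]],[[0,0,0],[0,0,0]],[[0,0,0],[0,0,0]]]' 0.0 60; python3 -c "
from h import *
to([494,217,88],(1,.277))"
```

```text
t: 13.58
position: [495.8, 217.1, 87.7]
tool_rot: [1.899, 2.502, 0.001]
ft_force: [0.3, -0.2, 0.1]
gripper_width: 0.365
gripper_force: 0.0
t: 14.2
position: [495.0, 217.0, 88.3]
tool_rot: [-1.899, -2.503, 0.001]
ft_force: [-6.5, -1.2, 1.6]
gripper_width: 0.093
gripper_force: 58.5
t 14.2 pos [495.  217.   88.3] q [ 0.41  0.35 -0.16  1.07  0.    1.71] grip 0.093 58.5 ft [-6.5 -1.2  1.6]
axes x,y,z: [[-0.269, 0.963, 0.0], [0.963, 0.269, -0.001], [-0.001, -0.0, -1.0]]
shift [ 0.3 -1.   0.3] turn [-0.001 -0.     0.003]
```

Gripped the bar at 0.093, 58 N. Now I swing it along the 215 mm arc.

The manual's scale: shifts go in units of 25 mm and turns go in units of 0.25 rad. Converting my numbers, -73.5 mm is -2.94, -55.6 mm is -2.224.

```bash
python3 inch.py '[[[0,-0.02,-0.4],[0,0,0]],[[0,0,-0.92],[0,0,0]],[[0,0.092,-1.492],[0,0,0]],[[0,0.252,-2.224],[0,0,0]],[[0,0.48,-2.94],[0,0,0]]]'; python3 inch.py '[[[0,0,0],[0,0,0]]]'; python3 -c "
from h import *
to([495+107.5*.963,217+107.5*.269,88.3+186.2],(1,.277))"
```

```text
t: 14.82
position: [507.1, 220.3, 162.5]
tool_rot: [1.898, 2.503, 0.0]
ft_force: [5.0, 0.6, -5.9]
gripper_width: 0.086
gripper_force: 58.3
t: 14.95
position: [507.3, 220.4, 162.9]
tool_rot: [1.898, 2.502, 0.001]
ft_force: [-3.9, -3.4, -0.2]
gripper_width: 0.09
gripper_force: 58.6
t 14.95 pos [507.3 220.4 162.9] q [ 0.41  0.33  0.02  1.25 -0.    1.71] grip 0.09 58.6 ft [-3.9 -3.4 -0.2]
axes x,y,z: [[-0.269, 0.963, 0.0], [0.963, 0.269, 0.001], [0.001, 0.0, -1.0]]
shift [  -0.    94.8 -111.5] turn [ 0.001 -0.     0.003]
```

Converted, -78.5 mm is -3.14, -64.7 mm is -2.588.

```bash
python3 inch.py '[[[0,0.284,-0.696],[0,0,0]],[[0,0.632,-1.36],[0,0,0]],[[0,1.036,-1.992],[0,0,0]],[[0,1.492,-2.588],[0,0,0]],[[0,2,-3.14],[0,0,0]]]'; python3 inch.py '[[[0,0,0],[0,0,0]]]'; python3 -c "
from h import *
to([494+107.5*.963,217+107.5*.269,88.3+186.2],(1,.277))"
```

```text
t: 15.58
position: [553.6, 233.1, 241.2]
tool_rot: [-1.898, -2.502, 0.003]
ft_force: [-14.5, -7.3, 10.7]
gripper_width: 0.091
gripper_force: 59.1
t: 15.7
position: [554.1, 233.3, 241.6]
tool_rot: [-1.898, -2.502, 0.002]
ft_force: [-20.4, -9.5, 17.4]
gripper_width: 0.093
gripper_force: 61.0
t 15.7 pos [554.1 233.3 241.6] q [ 0.4   0.44  0.37  1.5  -0.    1.7 ] grip 0.093 61.0 ft [-20.4  -9.5  17.4]
axes x,y,z: [[-0.269, 0.963, -0.0], [0.963, 0.269, -0.001], [-0.001, -0.001, -1.0]]
shift [  0.5  45.2 -33. ] turn [-0.001  0.     0.003]
```

The force pushes the tool outward along the radius by about 27 N, so my arc is roughly 2.5 mm too tight. I'll ease outward and continue.

Converted, -1.8 mm is -0.072.

```bash
python3 inch.py '[[[0,-0.072,-0.072],[0,0,0]],[[0,-0.072,-0.072],[0,0,0]]]'; python3 inch.py '[[[0,0.26,-0.272],[0,0,0]],[[0,0.544,-0.528],[0,0,0]],[[0,0.544,-0.528],[0,0,0]]]'; python3 -c "
from h import *
to([494+107.5*.963,217+107.5*.269,88.3+186.2],(1,.277))"
```

```text
t: 15.95
position: [553.6, 233.1, 241.5]
tool_rot: [1.898, 2.502, -0.0]
ft_force: [3.2, -2.4, -5.4]
gripper_width: 0.09
gripper_force: 59.4
t: 16.32
position: [566.9, 236.8, 254.9]
tool_rot: [1.899, 2.502, -0.0]
ft_force: [-0.4, -5.3, -2.2]
gripper_width: 0.084
gripper_force: 59.6
t 16.325 pos [566.9 236.8 254.9] q [ 0.4   0.47  0.45  1.55 -0.    1.69] grip 0.084 59.6 ft [-0.4 -5.3 -2.2]
axes x,y,z: [[-0.269, 0.963, -0.001], [0.963, 0.269, 0.0], [0.0, -0.0, -1.0]]
shift [  0.5  32.  -19.6] turn [0.    0.001 0.002]
```

Converted, 29.5 mm is 1.18, -20.5 mm is -0.82.

```bash
python3 inch.py '[[[0,0.264,-0.216],[0,0,0]],[[0,0.548,-0.416],[0,0,0]],[[0,0.86,-0.624],[0,0,0]],[[0,1.18,-0.82],[0,0,0]]]'; python3 inch.py '[[[0,0,0],[0,0,0]],[[0,0,0],[0,0,0]],[[0,0,0],[0,0,0]]]'; python3 - <<'E'
from h import *
to([494+107.5*.963,217+107.5*.269,88.3+186.2],(1,.277))
for n in("top","scene","wrist"):cv2.imwrite(f"pics/{n}8.png",manip.grab_frame(n)[:,:,::-1])
E
```

```text
t: 16.82
position: [594.3, 244.3, 276.0]
tool_rot: [1.899, 2.503, -0.001]
ft_force: [-6.2, -8.9, 8.3]
gripper_width: 0.089
gripper_force: 59.9
t: 17.2
position: [594.8, 244.6, 275.6]
tool_rot: [1.898, 2.502, 0.001]
ft_force: [-1.1, -5.7, 4.6]
gripper_width: 0.088
gripper_force: 61.9
t 17.2 pos [594.8 244.6 275.6] q [ 0.39  0.56  0.65  1.66 -0.    1.69] grip 0.088 61.9 ft [-1.1 -5.7  4.6]
axes x,y,z: [[-0.269, 0.963, -0.0], [0.963, 0.269, 0.001], [0.001, -0.0, -1.0]]
shift [0.5 3.  1.1] turn [0.001 0.    0.002]
```

By geometry the angle is 59.5°, and forces are small. A quick numeric check by image: sample the bar's predicted line against lid angle.

```bash
python3 - <<'E'
from h import *
H=np.array([701,274.5,130.]);e=np.array([.963,.269,0]);b=np.array([-.269,.963,0]);R={n:cam(n) for n in("scene","top")}
for n in R:
    g=cv2.cvtColor(cv2.imread(f"pics/{n}8.png"),cv2.COLOR_BGR2GRAY)
    for sd in(-1,1):
        o=[]
        for th in range(44,78,2):
            t=np.radians(th);v=[]
            for k in(40,46,52):
                u,w=proj(R[n],H-e*215*np.cos(t)+np.r_[0,0,215*np.sin(t)]+b*sd*k);v.append(g[int(round(w)),int(round(u))])
            o.append(int(np.mean(v)))
        print(n,sd,dict(zip(range(44,78,2),o)))
E
```

```text
scene -1 {44: 69, 46: 66, 48: 65, 50: 68, 52: 64, 54: 56, 56: 51, 58: 50, 60: 45, 62: 45, 64: 61, 66: 63, 68: 58, 70: 74, 72: 93, 74: 102, 76: 65}
scene 1 {44: 97, 46: 97, 48: 97, 50: 96, 52: 94, 54: 81, 56: 51, 58: 33, 60: 34, 62: 53, 64: 96, 66: 97, 68: 92, 70: 93, 72: 90, 74: 89, 76: 90}
top -1 {44: 102, 46: 87, 48: 84, 50: 86, 52: 88, 54: 87, 56: 89, 58: 49, 60: 65, 62: 127, 64: 108, 66: 130, 68: 134, 70: 132, 72: 133, 74: 147, 76: 177}
top 1 {44: 51, 46: 34, 48: 46, 50: 65, 52: 65, 54: 52, 56: 23, 58: 10, 60: 13, 62: 57, 64: 37, 66: 27, 68: 18, 70: 22, 72: 34, 74: 28, 76: 38}
```

The minimum falls at 58–60° in both views, so the lid is held at about 59.5° and the basket stands in the tray.

```bash
python3 -c "
from rig import manip
print(manip.job_done())"
```

```text
the job is handed in; nothing more can be done
None
```

I set the basket down upright in the drip tray and let go of it; the arm is holding the cleaner's lid open at about 59.5°, and I handed the job in at about 17 s.

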